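# Hang the gauge probe in the guide bush

## Task

A wooden offcut has been left lying on the gauge stand's guide plate and covers the guide hole: lift it off and lay it flat on the bench, well clear of the stand. Then take the probe by its square handle from its rest and lower its rod through the middle of the guide hole, without touching the hole or any part of the stand, until the tip hangs inside the bangle that lies on the stand's base, clear of the base itself. Finish while still holding the probe there, still, upright and centred in the hole; leave the bangle, the cup and the wooden cube where they are.

Things in the scene. Friction and masses are not known exactly. Their poses are not given: they have to be found in the camera images.
- stand: gauge stand, fixed: steel base plate 110 x 110 x 10 mm, four 10 mm pillars near the corners, and a guide plate 100 x 100 x 8 mm, top 95 mm above the bench. In its middle an upright brass bush, 35 mm outside: round through hole 24 mm wide, 20 mm deep, top flush. Open between plate and base. Origin: centre of the base's underside, on the bench, straight below the hole; x, y along the sides, z up
- bore (a point): centre of the guide hole's mouth, at the height of the guide plate's top (95 mm above the bench)
- offcut_mid (a point): centre of the wooden offcut, a worn brown hardwood block 41 mm (its x) by 70 mm (its y) by 24 mm high, about 70 g, which lies flat on the guide plate over the hole; z up
- probe_grip (a point): centre of the probe's square wooden handle, 18 x 18 mm, 40 mm high, sides along this point's x and y, z up along the rod. Below it a short neck, a round stop collar 28 mm wide (24 to 28 mm below this point) and a plain steel rod 10 mm thick; its tip is 138 mm below this point. About 120 g
- probe_tip (a point): lower end of the probe's rod, on its axis; z up along the rod
- rest: the probe's rest, fixed: upright dark steel tube 34 mm wide, 16 mm inside, 115 mm high, on a wooden foot 68 mm wide, 14 mm high. The probe hangs upright in it, its collar on the tube's rim; it must be lifted 110 mm straight up to come free. Origin: centre of the underside, z up
- bangle: a carved reddish bangle, a ring 70 mm outside, about 50 mm inside, 22 mm high, lying loose on the stand's base round the axis of the guide hole (within 3 mm), so its top is 32 mm above the bench. Origin: centre of its underside
- cup: bystander: a white tea cup 77 mm wide, 57 mm high, loose on the thin cutting mat. Origin: centre of its underside
- cube: bystander: a brown wooden dapping cube with dimples, 48 mm a side, loose on the bench. Origin: centre of its underside
Things that resemble listed ones, but are neither listed nor needed, are in the scene too. What is shaped like the part that bears offcut_mid but red is not meant.

How it is judged:
On the way, in this order (a step that is already met when the one before it is completed fails the run):
1. the offcut lies flat on the bench clear of the stand, let go (height (world z) of offcut_mid below 0.018 m and angle between offcut_mid's own z axis and vertical below 0.1 rad and horizontal distance between offcut_mid and stand above 0.1 m and contact force between offcut and the fingers below 0.1 N), for 0.2 s.
2. the probe's tip has entered the guide hole from above (z of probe_tip in the frame of bore between -0.02 and 0 m and horizontal distance between probe_tip and bore below 0.01 m), for 0.02 s.
At the end, for the whole second after the job is handed in: Probe held still, within 0.06 rad of upright, tip within 4 mm of the hole axis, 1 to 20 mm above the stand's base, touching neither stand nor bangle; offcut let go, flat on the bench, over 100 mm from the axis; bangle moved under 8 mm, cup and cube under 20 mm (all of step 1 and horizontal distance between probe_tip and bore below 0.004 m and z of probe_tip in the frame of stand between 0.011 and 0.03 m and angle between probe_tip's own z axis and vertical below 0.06 rad and linear speed of probe below 0.02 m/s and contact force between probe and the fingers above 1 N and contact force between probe and stand below 0.05 N and contact force between probe and bangle below 0.05 N and contact force between offcut and anything else above 0.1 N and distance of bangle from where it was at the start of the episode below 0.008 m and distance of each of cup, cube from where it was at the start of the episode below 0.02 m); the arm keeps its last pose, push and grip.
It fails at once if the probe touches the stand (hole wall, plate, pillars or base) (contact force between probe and stand above 0.3 N).
It fails at once if the offcut is tipped over or tumbles (angle between offcut_mid's own z axis and vertical above 0.6 rad).
It fails at once if the bangle, the cup or the cube is knocked away (distance of bangle from where it was at the start of the episode above 0.015 m or distance of any of cup, cube from where it was at the start of the episode above 0.03 m).
It also fails if it takes over 61 s, if anything falls off the work surface, if the arm or the gripper's body presses on something with over 40 N, if the wrist force passes 120 N, or if a joint passes its speed limit or range.

## Robot

A 7-joint arm with a two-finger parallel gripper is mounted at the origin on a cart in front of the work surface, level with it; the furniture and walls round the work are solid. World frame = base frame: x ahead of the robot, y to its left, z up, the work surface at z = 0. Lengths are in m, angles in rad, forces in N, time in s.
With the tool pointing down it reaches from about 0.35 to 0.9 m from the base axis. Payload 8.1 kg.
Tool frame: the origin (TCP) lies at the centre of the arm's flange, where the gripper is bolted on; the fingertips stand 178 mm ahead of it and the grasp point (between the pads) lies 159 mm ahead of it; z points along the fingers, y is the line along which they close (so a half turn about z gives the same grasp; the last joint's range is limited). The gripper opens to 92 mm and grips with 3 to 60 N. Pads are 19 mm wide; open, the fingers measure 130 mm over their backs; the gripper's body (75 mm by 190 mm) begins 47 mm behind the grasp point.
Start: joints at [1.204, 0.434, 0.025, 1.573, -0.012, 1.134, -0.075], TCP at [0.163, -0.603, 0.405] pointing down, gripper open.
Joint ranges: [-2.62, 2.62], [-0.44, 2.09], [-1.27, 1.32], [0.08, 2.57], [-1.32, 4.46], [0.12, 2], [-2.74, 2.74]. Speed limits (rad/s): [2.22, 2.22, 3.01, 3.01, 3.14, 3.14, 3.14].

## Interface

Orientations are given as a rotation vector (axis times angle).
In Python, from cell import arm gives the robot as it stands. The module is installed in compiled form; this text tells all that it offers.
- The arm moves only by the shell command python3 -m inch 'ROWS' [FORCE]. ROWS is text: rows parted by semicolons, each of 5 numbers parted by spaces: the shift along the tool's x, y, z in m, then the turn about the tool's z in rad, then the finger opening in m, from 0 to 0.0918. In form: x y z roll fingers; .... A call has 1 to 5 rows; each row is the pose to reach, as a shift and turn from the pose commanded when the call began, along the tool's axes at that moment; what a row does not reach only later rows make up. A row lasts 1/10 s, in which the tool goes at most 50 mm and 8.59 degrees, less where a joint would pass 70% of its speed; a pose out of reach is approached as far as the arm can. A call with a gripper value outside its range is refused whole. The fingers move at their own pace and stop on an object; FORCE is the grip in N (left out, the last holds). Time passes only in rows, so rows that repeat a pose let the fingers close. It gives the time, the measured TCP pose, the force, the opening and the grip force at its end, in the units of the state.
- arm.observe(): the state, without advancing time (a new reading comes with each control period).
- arm.get_image(name): name is "side" or "top"; returns the picture (384x512x3 uint8, red, green, blue); there is no depth.
- arm.get_calibration(name): a dict with "intrinsics" (3x3 intrinsics, pixels), "distortion" ([k1, k2, p1, p2, k3] as OpenCV has them; the pictures are not rectified), "pose" (4x4, takes a point from camera to world coordinates). Camera axes: x right, y up, looking along -z (the intrinsics and any distortion apply to the point x, -y, -z); pixel columns grow to the right and rows downward; lengths in m; the calibration is good to about 2 mm. A picture is of the moment at which its call begins. get_calibration takes no time and is no camera call.
- arm.sign_off(): hands the job in; it is judged then, once.
Trained networks look in the newest picture that a camera, given by its name, has taken for a name from the list of things; names that differ only in an ending like _2 or _b are one class to them, and where a whole thing is asked for, a point or a joint stands for the part that bears it (a point fixed in the world has none). Each returns a list of dicts, best first, with "conf" (0 to 1); they miss things now and then, are a little off and sometimes report something else, mostly with a low value. They report only what shows in the picture. A call takes as long as a camera call. They do not tell look-alikes from the thing itself.
- arm.look_for(camera, query): "point" ([row, column] in pixels, amid what is visible of it).
- arm.silhouettes(camera, query): "region" (384x512 bool, what is visible of it) and "point" ([row, column] in pixels, amid what is visible of it).
- arm.place_of(camera, query): "point" ([row, column] in pixels: a listed point, or the origin of a listed thing).
The state is a dict: "clock": time; "joints": joint angles; "dq": joint speeds; "joint_efforts": joint torques, N m; "position": TCP position; "ee_rot": TCP orientation; "force": force on the tool from outside, world axes, zero at the start; "ft_torque": the same for the moment, N m; "width": opening from 0.0 (shut) to 1.0 (fully open); "gripper_force": force on a finger pad.
Only numpy, scipy, OpenCV 4.12 (cv2) and the standard library are available. Lean on these libraries where they do the work, as an engineer would, in place of code of your own. Each camera call takes 0.05 s, during which the arm holds its last target. There are 200 camera calls.

## Working session

There is one attempt and no reset: what is moved stays moved. The work goes in short steps, Python scripts to look and compute and a shell command to move; the robot and the scene stay as the last step left them, time stands still between calls to the robot, and variables do not carry over. Pictures are saved under pics/ and viewed, at most 12 in all, crops included, and the job is handed in when it is done.

```bash
mkdir -p pics; python3 - <<'E'
from cell import arm
import cv2
o=arm.observe();print(o)
for c in("side","top"):
    cv2.imwrite(f"pics/{c}0.png",arm.get_image(c)[:,:,::-1])
    k=arm.get_calibration(c);print(c,k)
    for q in("bore","offcut_mid","probe_grip","probe_tip","rest","bangle","cup","cube","stand"):
        print(q,[( [round(float(v),1) for v in d["point"]],round(d["conf"],2)) for d in arm.place_of(c,q)[:3]])
E
```

```text
{'clock': 0.0, 'joints': array([ 1.20441958,  0.43521142,  0.0249523 ,  1.57411703, -0.01159626,
        1.13402564, -0.07508806]), 'dq': array([2.98379702e-05, 7.09271750e-04, 2.02900636e-05, 1.80683058e-03,
       3.30782282e-04, 1.00061238e-03, 1.26494470e-03]), 'joint_efforts': array([-5.19195055e-04, -6.67844582e+01,  9.85142179e-01, -3.14466512e+01,
       -6.04572985e-02,  4.30284650e-02,  1.69431360e-04]), 'position': array([ 0.16286823, -0.60314981,  0.403944  ]), 'ee_rot': array([-3.11275240e+00, -4.12873135e-01,  5.51308325e-04]), 'force': array([ 0.42671123,  0.64515358, -0.7120804 ]), 'ft_torque': array([ 0.00451021,  0.03722511, -0.0030525 ]), 'gripper_force': 0.0, 'width': 0.9991610533626367}
side {'intrinsics': array([[428.49024706,   0.        , 252.87149128],
       [  0.        , 428.49024706, 195.61740099],
       [  0.        ,   0.        ,   1.        ]]), 'distortion': array([-0.10539681,  0.        ,  0.        ,  0.        ,  0.        ]), 'pose': array([[ 0.86285941,  0.25805378, -0.43460544,  0.12644915],
       [-0.50511181,  0.40907306, -0.75994822, -0.4
[... 651 characters left out ...]
      , 370.97955814, 197.62497514],
       [  0.        ,   0.        ,   1.        ]]), 'distortion': array([-0.00617709,  0.        ,  0.        ,  0.        ,  0.        ]), 'pose': array([[-0.02164552,  0.99934669, -0.02894241,  0.46944225],
       [-0.99959191, -0.02217245, -0.01801107,  0.18103707],
       [-0.01864102,  0.02854074,  0.9994188 ,  0.95200296],
       [ 0.        ,  0.        ,  0.        ,  1.        ]])}
bore [([184.9, 318.8], 0.79)]
offcut_mid [([238.3, 332.7], 0.89), ([182.2, 319.3], 0.58)]
probe_grip [([202.3, 240.0], 0.54)]
probe_tip []
rest [([204.9, 243.6], 0.73)]
bangle []
cup [([171.3, 178.1], 0.65)]
cube [([148.8, 261.2], 0.61)]
stand [([185.0, 310.9], 0.92)]
```

View pics/side0.png

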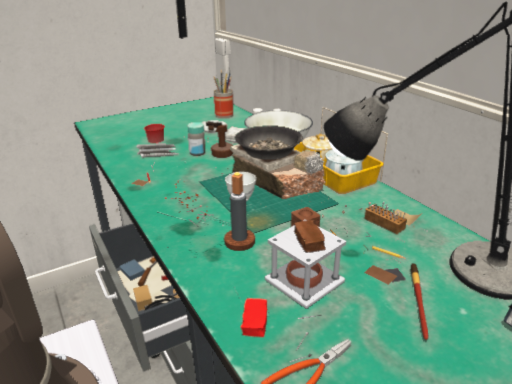

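View pics/top0.png

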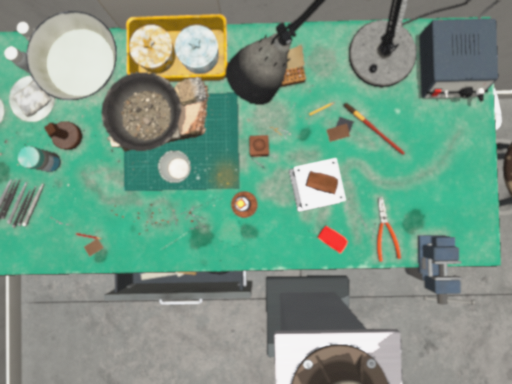

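The side picture shows the offcut on the stand at (239,308), the red look-alike at (318,255), the probe in its rest at (183,238), the cube at (218,305) and the cup at (183,241). The top picture shows the stand plate around (184,318), the offcut at (183,321), the probe at (203,242), the cup at (167,175) and the cube at (146,259).

```bash
cat > h.py <<'E'
from cell import arm
import cv2, numpy as np
from scipy.optimize import least_squares
def cal(c):
    k=arm.get_calibration(c); return k["intrinsics"],k["distortion"],k["pose"]
def ray(c,rc):
    K,D,T=cal(c); u=cv2.undistortPoints(np.array([[[rc[1],rc[0]]]],float),K,D)[0,0]
    return T[:3,3], T[:3,:3]@np.array([u[0],-u[1],-1.])
def at(c,rc,z):
    o,d=ray(c,rc); return o+d*(z-o[2])/d[2]
def proj(c,P):
    K,D,T=cal(c); p=(np.atleast_2d(P)-T[:3,3])@T[:3,:3]; p=p*[1,-1,-1]
    return cv2.projectPoints(p,np.zeros(3),np.zeros(3),K,D)[0][:,0,::-1]  # row,col
def tri(a,b):
    (o1,d1),(o2,d2)=ray("side",a),ray("top",b)
    s=np.linalg.lstsq(np.c_[d1,-d2],o2-o1,rcond=None)[0]
    p,q=o1+s[0]*d1,o2+s[1]*d2; return (p+q)/2,np.linalg.norm(p-q)
def sil(c,q,near=None,r=40):
    L=arm.silhouettes(c,q)
    if near is not None: L=[d for d in L if np.hypot(*(np.array(d["point"])-near))<r]
    return L[0] if L else None
def rect(c,region,z):
    ct=max(cv2.findContours(region.astype(np.uint8),0,1)[0],key=cv2.contourArea)[:,0]
    W=np.array([at(c,(p[1],p[0]),z)[:2] for p in ct],np.float32)
    (cx,cy),(w,h),a=cv2.minAreaRect(W*1000); return cx/1000,cy/1000,w,h,a
E
python3 - <<'E'
from h import *
arm.get_image("top");arm.get_image("side")
s=sil("top","stand",(184,318)); print("stand top rect",rect("top",s["region"],.095))
s=sil("top","offcut_mid",(183,321),15); 
if s: print("off",s["point"],rect("top",s["region"],.119))
s=sil("top","probe_grip",(203,242)); print("probe",s and (s["point"],s["region"].sum(),at("top",s["point"],.16)))
s=sil("top","rest",(203,242)); print("rest",s and (s["point"],s["region"].sum()))
for n,a,b in(("bore",(243.9,306.2),(184.9,318.8)),("offcut",(239.4,308.4),(182.2,319.3)),("grip",(182.9,238.9),(202.3,240)),("rest",(239.6,241.1),(204.9,243.6)),("cube",(232.4,302.8),(148.8,261.2)),("cup",(197.5,243.5),(171.3,178.1)),("stand",(278.5,305),(185,310.9))): print(n,tri(a,b))
for q,n in(("offcut_mid",(239,308)),("probe_grip",(183,238)),("rest",(220,238))):
    s=sil("side",q,n)
    if s: r=np.argwhere(s["region"]); print("side",q,s["point"],r.min(0),r.max(0),s["region"].sum())
im=np.hstack([cv2.resize(arm.get_image("top")[130:230,220:360],(400,286),interpolation=2),cv2.resize(arm.get_image("side")[160:310,210:360],(286,286),interpolation=2)])
cv2.imwrite("pics/z1.png",im[:,:,::-1])
E
```

```text
stand top rect (0.5210523681640625, 0.055972900390625, 103.66986083984375, 115.07804870605469, 11.716914176940918)
off [181.7, 320.4] (0.5249669799804687, 0.04828008270263672, 68.3033218383789, 38.16242599487305, 74.55108642578125)
probe None
rest ([203.7, 245.1], np.int64(416))
bore (array([0.52197639, 0.04947065, 0.0880881 ]), np.float64(0.002743553996605342))
offcut (array([0.52726094, 0.04964656, 0.09597743]), np.float64(0.001675502407485468))
grip (array([0.48454978, 0.23038648, 0.14394071]), np.float64(0.002544896575521339))
rest (array([0.48172679, 0.228936  , 0.00662165]), np.float64(0.006257513745871968))
cube (array([0.62047069, 0.18346106, 0.00236699]), np.float64(0.003995217862531053))
cup (array([0.5751694 , 0.39343742, 0.00602058]), np.float64(0.014397017425020139))
stand (array([5.27992400e-01, 5.59816591e-02, 1.13255383e-04]), np.float64(0.004110739977180512))
side offcut_mid [237.3, 307.7] [220 294] [252 324] 720
side probe_grip [184.3, 236.7] [172 230] [198 243] 315
side rest [228.6, 240.4] [195 224] [250 254] 1078
```

View pics/z1.png

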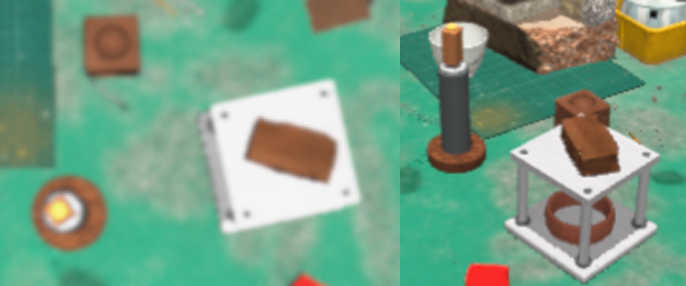

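The crop shows the offcut's long axis about 15° off the world y axis, its hole covered, and the probe upright in the rest. Moving above the offcut.

```bash
cat >> h.py <<'E'
from scipy.spatial.transform import Rotation as Ro
def togo(x,y,z,yaw_deg):
    """tool shift/roll so that the grasp point is at x,y,z and tool y at yaw (mod 180)"""
    o=arm.observe(); R=Ro.from_rotvec(o["ee_rot"]).as_matrix()
    g=o["position"]+R[:,2]*.159
    cur=np.degrees(np.arctan2(R[1,1],R[0,1])); d=-((yaw_deg-cur+90)%180-90)
    print("t",o["clock"],"grasp",g.round(4),"yaw",cur.round(2),"tilt",np.degrees(np.arccos(-R[2,2])).round(2),"-> shift",(R.T@(np.array([x,y,z])-g)).round(4),"roll",np.radians(d).round(4),"q7",o["joints"][6].round(2))
E
python3 -m inch '0.52 -0.534 0 -1.04 0.08;0.52 -0.534 0 -1.04 0.08;0.52 -0.534 0 -1.04 0.08;0.52 -0.534 0 -1.04 0.08;0.52 -0.534 0 -1.04 0.08' 20
python3 -c "
from h import *
togo(.5255,.0485,.18,-15.5)"
```

```text
clock: 2.05
position: [0.2852, -0.3832, 0.405]
ee_rot: [2.741, 1.533, -0.0]
force: [1.9, -0.4, 0.6]
width: 0.872
gripper_force: 0.0
t 2.05 grasp [ 0.2853 -0.3833  0.246 ] yaw -31.57 tilt 0.05 -> shift [ 0.4937 -0.0215  0.0657] roll -0.2806 q7 0.21
```

```bash

python3 -m inch '0.494 -0.0215 0.06 -0.28 0.08;0.494 -0.0215 0.06 -0.28 0.08;0.494 -0.0215 0.06 -0.28 0.08;0.494 -0.0215 0.06 -0.28 0.08;0.494 -0.0215 0.06 -0.28 0.08' 
python3 -c "
from h import *
togo(.5255,.0485,.18,-15.5)"
```

```text
clock: 2.55
position: [0.4071, -0.1671, 0.3748]
ee_rot: [2.506, 1.892, 0.001]
force: [1.3, 0.4, 0.1]
width: 0.872
gripper_force: 0.0
t 2.55 grasp [ 0.4073 -0.1672  0.2158] yaw -15.91 tilt 0.07 -> shift [0.2399 0.0545 0.0358] roll -0.0071 q7 -0.13
```

```bash

python3 -m inch '0.24 0.0545 0.035 -0.007 0.08;0.24 0.0545 0.035 -0.007 0.08;0.24 0.0545 0.035 -0.007 0.08;0.24 0.0545 0.035 -0.007 0.08;0.24 0.0545 0.035 -0.007 0.08' 
python3 -m inch '0 0 0 0 0.08;0 0 0 0 0.08;0 0 0 0 0.08' 
python3 -c "
from h import *
cv2.imwrite('pics/s2.png',arm.get_image('side')[:,:,::-1])
togo(.5255,.0485,.1165,-15.5)"
```

```text
clock: 3.05
position: [0.5255, 0.049, 0.3395]
ee_rot: [2.5, 1.901, 0.001]
force: [0.5, -1.6, 0.4]
width: 0.872
gripper_force: 0.0
clock: 3.35
position: [0.5244, 0.046, 0.3395]
ee_rot: [2.501, 1.9, -0.002]
force: [-0.5, -0.2, 1.0]
width: 0.873
gripper_force: 0.0
t 3.4 grasp [0.5243 0.0455 0.1806] yaw -15.59 tilt 0.06 -> shift [0.0033 0.0003 0.0641] roll -0.0016 q7 -0.69
```

View pics/s2.png

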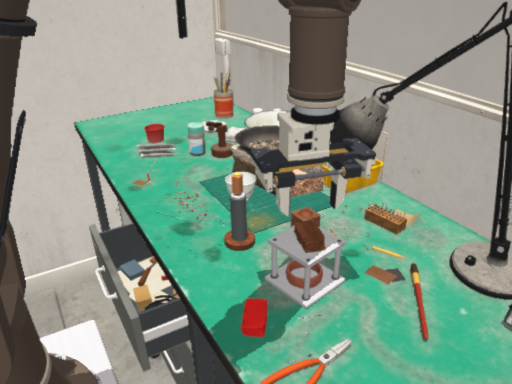

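The picture shows the open gripper above the offcut (235,308), straddling it. Descending.

```bash

python3 -m inch '0.003 0 0.02 0 0.08;0.003 0 0.04 0 0.08;0.003 0 0.05 0 0.08;0.003 0 0.055 0 0.08;0.003 0 0.055 0 0.08' 
python3 -c "
from h import *
togo(.5255,.0485,.1165,-15.5)"
```

```text
clock: 3.9
position: [0.5253, 0.0493, 0.2845]
ee_rot: [-2.501, -1.901, 0.001]
force: [-0.2, -0.0, -0.3]
width: 0.871
gripper_force: 0.0
t 3.9 grasp [0.5252 0.0493 0.1255] yaw -15.53 tilt 0.04 -> shift [-0.0007  0.0004  0.009 ] roll -0.0006 q7 -0.75
```

```bash

python3 -m inch '0 0 0.005 0 0.08;0 0 0.009 0 0.08;0 0 0.009 0 0.08;0 0 0.009 0 0.03;0 0 0.009 0 0.03' 25
python3 -m inch '0 0 0 0 0.03;0 0 0 0 0.03;0 0 0 0 0.03;0 0 0 0 0.03' 25
python3 -m inch '0 0 0 0 0.03;0 0 -0.01 0 0.03;0 0 -0.03 0 0.03;0 0 -0.06 0 0.03;0 0 -0.06 0 0.03' 25
python3 -c "
from h import *
togo(.55,-.13,.177,-15.5)"
```

```text
clock: 4.4
position: [0.5255, 0.0501, 0.2758]
ee_rot: [2.5, 1.902, 0.0]
force: [0.1, 0.9, 0.3]
width: 0.747
gripper_force: 0.0
clock: 4.8
position: [0.5255, 0.05, 0.2756]
ee_rot: [2.5, 1.902, 0.0]
force: [-0.4, 0.0, -0.1]
width: 0.444
gripper_force: 24.9
clock: 5.3
position: [0.5265, 0.0506, 0.3396]
ee_rot: [2.498, 1.901, 0.008]
force: [1.0, 0.0, -1.3]
width: 0.44
gripper_force: 24.9
t 5.3 grasp [0.5274 0.0508 0.1806] yaw -15.47 tilt 0.33 -> shift [-0.1682  0.0699  0.0035] roll 0.0006 q7 -0.7
```

```bash

python3 -m inch '-0.04 0.017 0 0 0.03;-0.08 0.034 0 0 0.03;-0.12 0.051 0 0 0.03;-0.15 0.063 0 0 0.03;-0.168 0.07 0 0 0.03' 
python3 -m inch '0 0 0 0 0.03;0 0 0 0 0.03;0 0 0.03 0 0.03;0 0 0.06 0 0.03;0 0 0.08 0 0.03' 
python3 -m inch '0 0 0 0 0.03;0 0 0 0 0.03;0 0 0 0 0.03' 
python3 -c "
from h import *
togo(.55,-.13,.0215,-15.5)
cv2.imwrite('pics/s3.png',arm.get_image('side')[:,:,::-1])"
```

```text
clock: 5.8
position: [0.5478, -0.1342, 0.3353]
ee_rot: [2.503, 1.897, -0.002]
force: [1.0, -0.8, -0.3]
width: 0.442
gripper_force: 24.9
clock: 6.3
position: [0.5475, -0.1287, 0.2541]
ee_rot: [-2.497, -1.904, 0.001]
force: [-0.3, 0.0, -0.9]
width: 0.445
gripper_force: 24.9
clock: 6.6
position: [0.5487, -0.1299, 0.257]
ee_rot: [2.498, 1.903, 0.003]
force: [-0.1, -0.2, -0.9]
width: 0.44
gripper_force: 24.9
t 6.6 grasp [ 0.5491 -0.1299  0.098 ] yaw -15.41 tilt 0.12 -> shift [0.0001 0.0008 0.0765] roll 0.0015 q7 -0.41
```

View pics/s3.png

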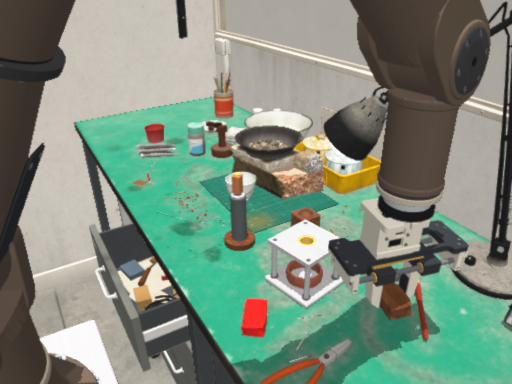

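The offcut hangs level in the gripper at (300,397), and the brass hole is free at (240,307). Laying it down.

```bash

python3 -m inch '0 0 0.03 0 0.03;0 0 0.05 0 0.03;0 0 0.065 0 0.03;0 0 0.072 0 0.03;0 0 0.072 0 0.03' 
python3 -m inch '0 0 0 0 0.03;0 0 0.002 0 0.03;0 0 0.004 0 0.03;0 0 0.005 0 0.03;0 0 0.005 0 0.03' 
python3 -m inch '0 0 0 0 0.06;0 0 0 0 0.06;0 0 0 0 0.06;0 0 0 0 0.06;0 0 -0.01 0 0.06' 
python3 -m inch '0 0 -0.04 0 0.06;0 0 -0.08 0 0.06;0 0 -0.12 0 0.06;0 0 -0.16 0 0.06;0 0 -0.2 0 0.06' 
python3 -c "
from h import *
togo(.484,.23,.25,-15.5)"
```

```text
clock: 7.15
position: [0.5481, -0.1305, 0.1833]
ee_rot: [-2.5, -1.902, 0.001]
force: [0.3, -0.1, -0.7]
width: 0.449
gripper_force: 24.9
clock: 7.65
position: [0.5485, -0.1306, 0.1805]
ee_rot: [2.499, 1.901, 0.001]
force: [-4.7, 0.2, 19.0]
width: 0.44
gripper_force: 25.0
clock: 8.15
position: [0.5475, -0.1306, 0.1878]
ee_rot: [-2.499, -1.901, 0.003]
force: [-0.9, -0.1, -0.4]
width: 0.649
gripper_force: 0.0
clock: 8.65
position: [0.5476, -0.1304, 0.391]
ee_rot: [2.5, 1.903, 0.001]
force: [0.7, -0.6, -0.8]
width: 0.653
gripper_force: 0.0
t 8.65 grasp [ 0.5477 -0.1304  0.232 ] yaw -15.45 tilt 0.02 -> shift [ 0.3304 -0.1574 -0.018 ] roll 0.0009 q7 -0.33
```

```bash
cat > see.py <<'E'
from h import *
t=arm.get_image("top");s=arm.get_image("side")
np.save("t.npy",t);np.save("s.npy",s)
a=cv2.resize(t[180:228,218:266],(380,380),interpolation=cv2.INTER_CUBIC)
b=cv2.resize(s[165:213,214:262],(380,380),interpolation=cv2.INTER_CUBIC)
c=cv2.resize(t[150:220,283:353],(380,210),interpolation=cv2.INTER_CUBIC)
d=cv2.resize(s[215:285,262:352],(380,210),interpolation=cv2.INTER_CUBIC)
cv2.imwrite("pics/z3.png",np.vstack([np.hstack([a,b]),np.hstack([c,d])])[:,:,::-1])
for q in("bore","probe_grip","bangle","rest","stand"):
    for c in("side","top"): print(q,c,[(np.round(x["point"],1).tolist(),round(x["conf"],2)) for x in arm.place_of(c,q)[:2]])
L=arm.silhouettes("top","offcut_mid")
for x in L[:2]: print("off",x["point"],rect("top",x["region"],.024))
# brass
for c,im,box in(("top",t,(165,205,298,340)),("side",s,(225,258,285,330))):
    r0,r1,c0,c1=box; h=cv2.cvtColor(im[r0:r1,c0:c1],cv2.COLOR_RGB2HSV).astype(int)
    m=((h[...,0]>12)&(h[...,0]<35)&(h[...,1]>90)).astype(np.uint8)
    ct=max(cv2.findContours(m,0,1)[0],key=cv2.contourArea)
    print(c,"brass",len(ct),m.sum(),cv2.fitEllipse(cv2.convexHull(ct)),"offset",c0,r0)
E
python3 see.py
```

```text
bore side [([241.9, 305.7], 0.72)]
bore top [([182.6, 319.8], 0.81)]
probe_grip side [([183.7, 239.0], 0.65)]
probe_grip top [([204.8, 239.5], 0.66)]
bangle side [([275.5, 306.0], 0.59), ([242.0, 304.3], 0.22)]
bangle top []
rest side [([239.8, 240.3], 0.65)]
rest top [([205.8, 241.6], 0.73)]
stand side [([279.5, 303.2], 0.73)]
stand top [([183.5, 311.0], 0.86), ([182.9, 320.6], 0.59)]
off [239.5, 331.8] (0.3900592041015625, 0.008321239471435546, 72.66493225097656, 40.71570587158203, 54.96807861328125)
off [174.7, 387.6] (0.5473264770507813, -0.1302161865234375, 71.76603698730469, 43.427276611328125, 76.06535339355469)
top brass 37 33 ((21.7869873046875, 18.21211814880371), (10.620687484741211, 11.74187183380127), 165.48423767089844) offset 298 165
side brass 37 131 ((21.41058921813965, 15.135915756225586), (9.559127807617188, 17.130725860595703), 95.18803405761719) offset 285 225
```

View pics/z3.png

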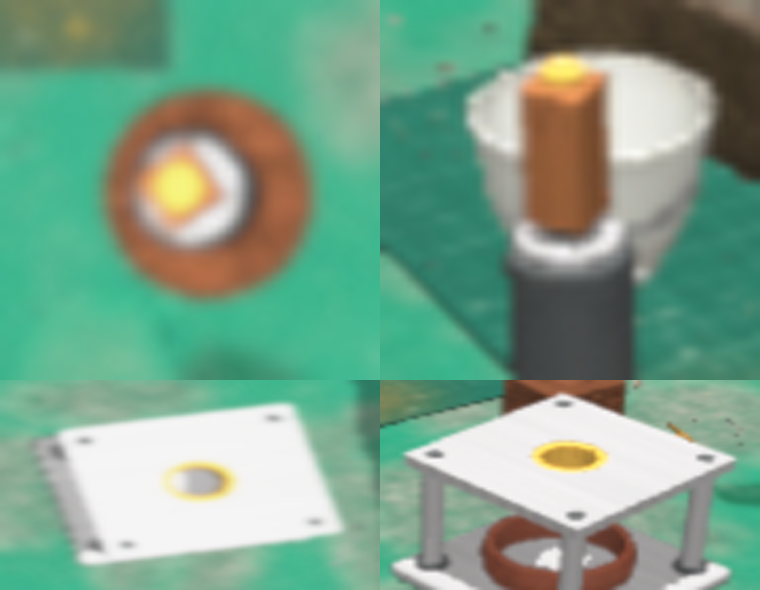

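The crop shows the handle as a diamond (about 45°) in the top view, at (203.5,240.5), and the brass hole free in both views. The second offcut find puts it at (0.547,-0.130), where I laid it.

```bash
python3 - <<'E'
from h import *
t=np.load("t.npy");s=np.load("s.npy")
print("bore top",at("top",(183.2,319.8),.095),"side",at("side",(240.1,306.4),.095),"tri",tri((240.1,306.4),(183.2,319.8)),tri((241.9,305.7),(182.6,319.8)))
# plate corners (base look bottom of top crop): from z3 crop coordinates
cr=lambda x,y:(150+y/3-.3, 283+x*70/380-.4)
for x,y in((62,52),(293,24),(343,148),(82,184)): pass
P=[at("top",cr(*p),.095)[:2] for p in((62,52),(293,24),(343,148),(82,184))]
print("plate mean",np.mean(P,0),[np.linalg.norm(P[i]-P[i-1]).round(3) for i in range(4)])
# grip: knob/handle mask
for c,im,(r0,r1,c0,c1) in(("top",t,(194,214,232,250)),("side",s,(168,197,226,246))):
    u=cv2.resize(im[r0:r1,c0:c1],None,fx=8,fy=8,interpolation=cv2.INTER_CUBIC); h=cv2.cvtColor(u,cv2.COLOR_RGB2HSV).astype(int)
    m=((h[...,0]<35)&(h[...,1]>90)).astype(np.uint8)
    n,l,st,ce=cv2.connectedComponentsWithStats(m)
    print(c,[(st[i].tolist(),(ce[i][::-1]/8-.5+.06+[r0,c0]).round(2)) for i in range(1,n) if st[i,4]>500])
    y=((h[...,0]>22)&(h[...,0]<35)&(h[...,1]>90)).astype(np.uint8); n,l,st,ce=cv2.connectedComponentsWithStats(y); i=1+st[1:,4].argmax()
    print(" knob",st[i].tolist(),(ce[i][::-1]/8-.44+[r0,c0]).round(2))
togo(.484,.23,.25,-45)
E
```

```text
bore top [0.52428673 0.04887862 0.095     ] side [0.52456046 0.05057593 0.095     ] tri (array([0.52393099, 0.04923383, 0.09606822]), np.float64(0.0006830756256533778)) (array([0.52439941, 0.04935272, 0.09205599]), np.float64(0.003477639506929242))
plate mean [0.52328297 0.05188713] [np.float64(0.102), np.float64(0.101), np.float64(0.098), np.float64(0.114)]
top [([0, 0, 144, 160, 12622], array([203.51, 240.  ]))]
 knob [46, 54, 46, 47, 1636] [203.17 240.13]
side [([48, 0, 112, 213, 15287], array([180.93, 237.2 ]))]
 knob [69, 32, 41, 25, 668] [173.21 236.64]
t 9.3 grasp [ 0.5479 -0.1305  0.2291] yaw -15.47 tilt 0.06 -> shift [ 0.3304 -0.1578 -0.0208] roll 0.5155 q7 -0.33
```

```bash
python3 - <<'E'
from h import *
print(tri((173.2,236.6),(203.2,240.1)), at("top",(203.2,240.1),.166))
print(tri((183.9,237.5),(203.2,240.1)), at("side",(183.9,237.5),.143),tri((239.7,240.6),(205.4,243)),at("top",(205.2,243.3),.014))
E
python3 -m inch '0.33 -0.158 -0.05 0.515 0.06;0.33 -0.158 -0.05 0.515 0.06;0.33 -0.158 -0.05 0.515 0.06;0.33 -0.158 -0.05 0.515 0.06;0.33 -0.158 -0.05 0.515 0.06'
python3 -c "
from h import *
togo(.484,.23,.26,-45)"
```

```text
(array([0.48111606, 0.22938279, 0.16710055]), np.float64(1.345524548663194e-06)) [0.48113303 0.22945027 0.166     ]
(array([0.48206895, 0.23060173, 0.14227063]), np.float64(0.001320509639933454)) [0.48198977 0.22901945 0.143     ] (array([0.4808178 , 0.23035907, 0.00584659]), np.float64(0.006996986201610835)) [0.47815733 0.23081344 0.014     ]
clock: 9.8
position: [0.5047, 0.1114, 0.4223]
ee_rot: [2.904, 1.198, 0.0]
force: [0.2, 0.3, 0.2]
width: 0.656
gripper_force: 0.0
t 9.8 grasp [0.5047 0.1114 0.2633] yaw -45.17 tilt 0.02 -> shift [ 0.0689 -0.0987  0.0032] roll -0.0029 q7 -1.26
```

```bash

python3 -m inch '0.03 -0.045 0 0 0.06;0.05 -0.085 0 0 0.06;0.067 -0.101 0 0 0.06;0.067 -0.101 0 0 0.06;0.067 -0.101 0 0 0.06'
python3 -m inch '0 0 0 0 0.06;0 0 0 0 0.06;0 0 0 0 0.06;0 0 0 0 0.06'
python3 -c "
from h import *
togo(.481,.23,.146,-45)
a=arm.get_image('top')[150:250,190:340];b=arm.get_image('side')[130:230,180:330]
cv2.imwrite('pics/z4.png',np.vstack([cv2.resize(x,(450,300),interpolation=2) for x in (a,b)])[:,:,::-1])"
```

```text
clock: 10.3
position: [0.4813, 0.2284, 0.4216]
ee_rot: [2.901, 1.204, -0.001]
force: [0.0, -1.1, 0.3]
width: 0.652
gripper_force: 0.0
clock: 10.7
position: [0.4815, 0.2277, 0.422]
ee_rot: [2.903, 1.201, 0.0]
force: [0.7, -0.4, 0.3]
width: 0.654
gripper_force: 0.0
t 10.7 grasp [0.4815 0.2277 0.263 ] yaw -45.05 tilt 0.01 -> shift [ 0.0013 -0.002   0.117 ] roll -0.0009 q7 -1.51
```

View pics/z4.png

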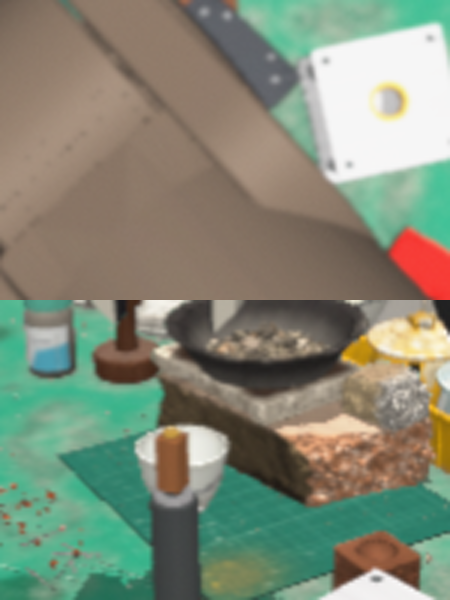

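The top view is blocked by the arm and the side view shows the handle free below the gripper. Descending and checking for contact.

```bash

python3 -m inch '0.001 -0.002 0.03 0 0.06;0.001 -0.002 0.06 0 0.06;0.001 -0.002 0.08 0 0.06;0.001 -0.002 0.09 0 0.06;0.001 -0.002 0.09 0 0.06'
python3 -m inch '0 0 0.01 0 0.06;0 0 0.02 0 0.06;0 0 0.027 0 0.06;0 0 0.027 0 0.06;0 0 0.027 0 0.06'
python3 -c "
from h import *
togo(.481,.23,.146,-45)
b=arm.get_image('side')[110:230,160:340]
cv2.imwrite('pics/z5.png',cv2.resize(b,(720,480),interpolation=2)[:,:,::-1])"
```

```text
clock: 11.3
position: [0.4803, 0.2302, 0.3309]
ee_rot: [2.902, 1.203, -0.003]
force: [0.2, 0.0, 0.1]
width: 0.652
gripper_force: 0.0
clock: 11.8
position: [0.4806, 0.2305, 0.3049]
ee_rot: [-2.902, -1.203, 0.0]
force: [-0.2, -0.2, -0.2]
width: 0.655
gripper_force: 0.0
t 11.8 grasp [0.4806 0.2305 0.1459] yaw -44.98 tilt 0.01 -> shift [-0.0001  0.0007 -0.0001] roll 0.0004 q7 -1.59
```

View pics/z5.png

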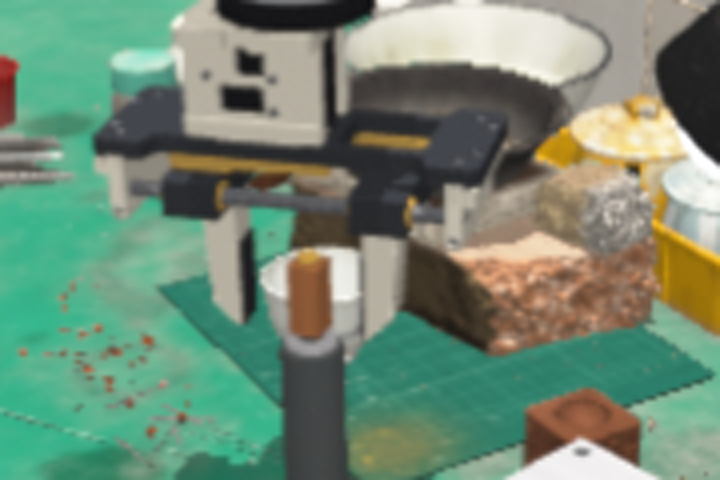

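The fingers straddle the handle, at (310,295) in the crop, with clearance on both sides. Closing and lifting straight up.

```bash

python3 -m inch '0 0 0 0 0.005;0 0 0 0 0.005;0 0 0 0 0.005;0 0 0 0 0.005;0 0 0 0 0.005' 30
python3 -m inch '0 0 0 0 0.005;0 0 0 0 0.005;0 0 0 0 0.005' 40
python3 -c "
from h import *
togo(.481,.23,.146,-45)"
```

```text
clock: 12.35
position: [0.4806, 0.2305, 0.305]
ee_rot: [2.902, 1.203, 0.0]
force: [-0.4, -0.3, 0.1]
width: 0.271
gripper_force: 0.0
clock: 12.65
position: [0.4806, 0.2305, 0.3049]
ee_rot: [2.902, 1.203, 0.0]
force: [1.5, -0.5, -0.4]
width: 0.213
gripper_force: 40.0
t 12.65 grasp [0.4806 0.2305 0.1459] yaw -44.99 tilt 0.01 -> shift [-0.0001  0.0006 -0.0001] roll 0.0002 q7 -1.6
```

```bash

python3 -m inch '0 0 0 0 0.005;0 0 0 0 0.005;0 0 0 0 0.005'
python3 -m inch '0 0 -0.01 0 0.005;0 0 -0.02 0 0.005;0 0 -0.03 0 0.005;0 0 -0.04 0 0.005;0 0 -0.05 0 0.005'
python3 -m inch '0 0 -0.02 0 0.005;0 0 -0.04 0 0.005;0 0 -0.06 0 0.005;0 0 -0.08 0 0.005;0 0 -0.095 0 0.005'
python3 -m inch '0 0 0 0 0.005;0 0 0 0 0.005;0 0 0 0 0.005'
python3 -c "
from h import *
togo(.5242,.0496,.29,-45)
b=arm.get_image('side')[60:240,160:340]
cv2.imwrite('pics/z6.png',cv2.resize(b,(580,580),interpolation=2)[:,:,::-1])"
```

```text
clock: 12.95
position: [0.4806, 0.2305, 0.305]
ee_rot: [2.902, 1.203, 0.0]
force: [-0.0, -0.6, 0.7]
width: 0.207
gripper_force: 40.0
clock: 13.45
position: [0.4806, 0.2305, 0.3561]
ee_rot: [2.902, 1.203, 0.001]
force: [0.0, 0.3, -1.1]
width: 0.204
gripper_force: 40.0
clock: 13.95
position: [0.4804, 0.2306, 0.4519]
ee_rot: [-2.902, -1.203, -0.002]
force: [0.0, -0.0, -1.4]
width: 0.203
gripper_force: 40.0
clock: 14.25
position: [0.4803, 0.2302, 0.449]
ee_rot: [2.902, 1.203, -0.002]
force: [-0.8, 0.4, -1.1]
width: 0.205
gripper_force: 40.0
t 14.25 grasp [0.4801 0.2301 0.29  ] yaw -44.98 tilt 0.09 -> shift [-9.650e-02  1.588e-01  1.000e-04] roll 0.0003 q7 -1.5
```

View pics/z6.png

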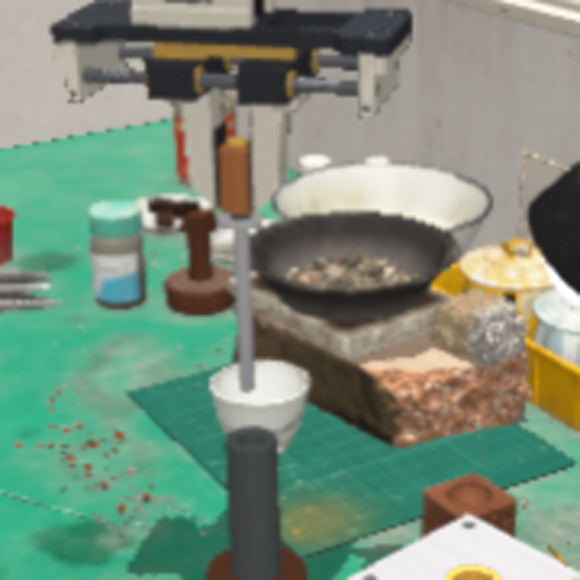

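The probe hangs clear of the tube, its tip at about (180,237) in full-image pixels, above the rest. Moving over the hole.

```bash

python3 -m inch '-0.015 0.025 0 0 0.005;-0.035 0.057 0 0 0.005;-0.055 0.09 0 0 0.005;-0.075 0.123 0 0 0.005;-0.09 0.148 0 0 0.005'
python3 -m inch '-0.0065 0.011 0 0 0.005;-0.0065 0.011 0 0 0.005;-0.0065 0.011 0 0 0.005;-0.0065 0.011 0 0 0.005;-0.0065 0.011 0 0 0.005'
cat > tip.py <<'E'
from h import *
t=arm.get_image("top");s=arm.get_image("side");np.save("t.npy",t);np.save("s.npy",s)
o=arm.observe();togo(.5242,.0496,.29,-45)
for q in("probe_tip","probe_grip","bore"):
    for c in("side","top"): print(q,c,[(np.round(x["point"],1).tolist(),round(x["conf"],2)) for x in arm.place_of(c,q)[:2]])
g=o["position"]-[0,0,.159]
print("proj tip",proj("side",g-[0,0,.141]),proj("top",g-[0,0,.141]),"bore",proj("side",[.5242,.0496,.095]),proj("top",[.5242,.0496,.095]))
x=sil("side","probe_tip")
if x is not None:
    r=x["region"]; print("sil",r.sum(),[(i,np.flatnonzero(r[i])[[0,-1]].tolist(),round(np.flatnonzero(r[i]).mean(),1)) for i in range(384) if r[i].any()][::4])
b=cv2.resize(s[130:260,260:350],(415,600),interpolation=2);a=cv2.resize(t[145:225,283:333],(375,600),interpolation=2)
cv2.imwrite("pics/z7.png",np.hstack([b,a])[:,:,::-1])
E
python3 tip.py
```

```text
clock: 14.8
position: [0.5219, 0.0595, 0.4491]
ee_rot: [2.903, 1.2, -0.003]
force: [1.1, 0.3, -1.5]
width: 0.208
gripper_force: 40.0
clock: 15.3
position: [0.5245, 0.0515, 0.45]
ee_rot: [-2.9, -1.206, -0.0]
force: [-0.4, 0.7, -1.4]
width: 0.207
gripper_force: 40.0
t 15.4 grasp [0.5246 0.0509 0.291 ] yaw -44.88 tilt 0.01 -> shift [-0.0012  0.0006  0.001 ] roll 0.002 q7 -1.11
probe_tip side [([209.2, 309.2], 0.6)]
probe_tip top []
probe_grip side [([137.7, 311.1], 0.77)]
probe_grip top []
bore side [([280.1, 305.7], 0.71), ([240.2, 304.1], 0.7)]
bore top [([182.1, 321.8], 0.66), ([205.3, 241.2], 0.35)]
proj tip [[214.02086368 307.70689091]] [[181.34848428 322.76431943]] bore [[240.42347633 306.56177595]] [[183.24465097 319.48759781]]
sil 731 [(125, [311, 315], np.float64(313.0)), (129, [306, 317], np.float64(311.5)), (133, [305, 317], np.float64(311.0)), (137, [305, 316], np.float64(310.5)), (141, [305, 316], np.float64(310.5)), (145, [306, 316], np.float64(311.0)), (149, [306, 315], np.float64(310.5)), (153, [304, 318], np.float64(311.0)), (157, [305, 316], np.float64(310.5)), (161, [308, 313], np.float64(310.5)), (165, [307, 312], np.float64(309.5)), (169, [307, 312], np.float64(309.5)), (173, [307, 312], np.float64(309.5)), (177, [307, 312], np.float64(309.5)), (181, [307, 311], np.float64(309.0)), (185, [306, 311], np.float64(308.5)), (189, [306, 311], np.float64(308.5)), (193, [306, 311], np.float64(308.5)), (197, [306, 311], np.float64(308.5)), (201, [306, 310], np.float64(308.0)), (205, [305, 310], np.float64(307.5)), (209, [305, 311], np.float64(308.0)), (213, [305, 310], np.float64(307.5))]
```

View pics/z7.png

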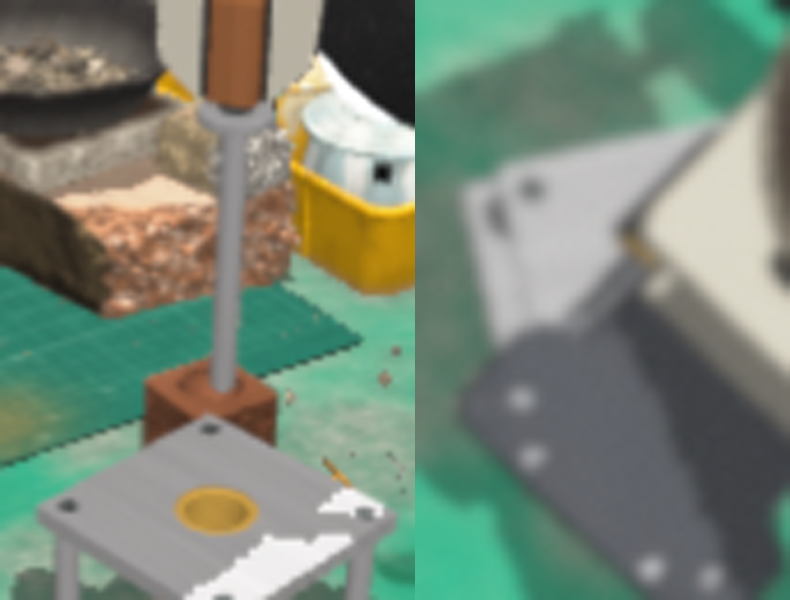

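The top view is blocked by the gripper. The side view shows the upright rod with its tip at (215,307.6), which agrees with the model projection (214,307.7). The bush is centred at (240.3,306.5). Going lower for a close comparison.

```bash

python3 -m inch '-0.001 0.0005 0.01 0 0.005;-0.001 0.0005 0.02 0 0.005;-0.001 0.0005 0.03 0 0.005;-0.001 0.0005 0.04 0 0.005;-0.001 0.0005 0.04 0 0.005'
python3 -m inch '0 0 0 0 0.005;0 0 0 0 0.005;0 0 0 0 0.005'
cat > tip2.py <<'E'
from h import *
for _ in range(2):
    s=arm.get_image("side"); o=arm.observe(); R=Ro.from_rotvec(o["ee_rot"]).as_matrix(); g=o["position"]+R[:,2]*.159
    togo(.5242,.0496,.25,-45)
    x=sil("side","probe_tip"); r=x["region"]; rows=np.flatnonzero(r.any(1)); 
    m=[(i,np.flatnonzero(r[i]).mean()) for i in rows]
    print("rows",rows[0],rows[-1],"cols",[(i,round(c,1)) for i,c in m[::8]]+[m[-2]])
for z in(-.023,.027,.031,.06,.1,.141): print(z,proj("side",g+R[:,2]*z)[0].round(1))
# model silhouette extremes: tip disc bottom edge
th=np.linspace(0,6.28,60); ring=lambda c,rad:np.c_[c[0]+rad*np.cos(th),c[1]+rad*np.sin(th),0*th+c[2]]
print("tip bottom row model",proj("side",ring(g-[0,0,.141],.005))[:,0].max(),"collar bottom",proj("side",ring(g-[0,0,.031],.014))[:,0].max())
np.save("s.npy",s)
u=proj("side",g-[0,0,.141])[0]; c=int(round(u[1])); print("profile down",[(i,s[i,c].tolist()) for i in range(int(u[0])-5,int(u[0])+8)])
cv2.imwrite("pics/z8.png",cv2.resize(s[150:260,265:350],(618,600),interpolation=cv2.INTER_CUBIC)[:,:,::-1][:600])
E
python3 tip2.py
```

```text
clock: 16.25
position: [0.524, 0.0486, 0.408]
ee_rot: [-2.901, -1.203, 0.005]
force: [-1.1, -0.0, -1.9]
width: 0.203
gripper_force: 40.0
clock: 16.55
position: [0.5246, 0.0489, 0.4104]
ee_rot: [2.902, 1.203, 0.001]
force: [0.4, 0.1, -1.3]
width: 0.205
gripper_force: 40.0
t 16.6 grasp [0.5247 0.0489 0.2514] yaw -44.98 tilt 0.05 -> shift [ 0.0001 -0.0009  0.0014] roll 0.0004 q7 -1.13
rows 149 234 cols [(np.int64(149), np.float64(311.5)), (np.int64(157), np.float64(310.5)), (np.int64(165), np.float64(310.5)), (np.int64(173), np.float64(309.5)), (np.int64(181), np.float64(310.5)), (np.int64(189), np.float64(309.5)), (np.int64(197), np.float64(309.5)), (np.int64(205), np.float64(308.5)), (np.int64(213), np.float64(308.5)), (np.int64(221), np.float64(308.0)), (np.int64(229), np.float64(307.5)), (np.int64(233), np.float64(307.5))]
t 16.7 grasp [0.5246 0.0488 0.2512] yaw -44.99 tilt 0.03 -> shift [ 0.0003 -0.0009  0.0012] roll 0.0002 q7 -1.13
rows 149 233 cols [(np.int64(149), np.float64(311.0)), (np.int64(157), np.float64(310.5)), (np.int64(165), np.float64(310.5)), (np.int64(173), np.float64(309.0)), (np.int64(181), np.float64(310.5)), (np.int64(189), np.float64(309.5)), (np.int64(197), np.float64(309.5)), (np.int64(205), np.float64(308.5)), (np.int64(213), np.float64(308.5)), (np.int64(221), np.float64(307.5)), (np.int64(229), np.float64(307.5)), (np.int64(232), np.float64(307.5))]
-0.023 [148.3 311.8]
0.027 [176.2 310.4]
0.031 [178.4 310.3]
0.06 [193.7 309.5]
0.1 [213.9 308.5]
0.141 [233.5 307.4]
tip bottom row model 235.11766471078013 collar bottom 182.25730294720952
profile down [(228, [138, 136, 136]), (229, [137, 135, 135]), (230, [137, 136, 135]), (231, [138, 135, 136]), (232, [138, 136, 136]), (233, [139, 137, 138]), (234, [145, 142, 138]), (235, [170, 148, 110]), (236, [209, 164, 79]), (237, [191, 148, 66]), (238, [184, 143, 64]), (239, [182, 141, 64]), (240, [182, 141, 64])]
```

View pics/z8.png

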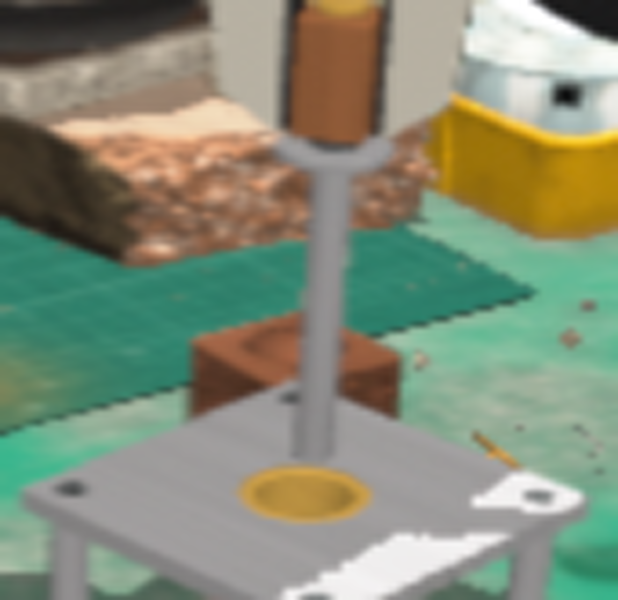

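The tip (234.8,307.5) matches the model (235.1,307.4) and lies along the line to the bush centre. Correcting about 1 mm and descending slowly.

```bash

python3 -m inch '0.0002 -0.0011 0 0 0.005;0.0002 -0.0011 0 0 0.005;0.0002 -0.0011 0 0 0.005;0.0002 -0.0011 0.002 0 0.005;0.0002 -0.0011 0.004 0 0.005' 
python3 -c "
from h import *
togo(.5241,.0497,.162,-45)"
```

```text
clock: 17.25
position: [0.5238, 0.0497, 0.4058]
ee_rot: [2.902, 1.203, 0.0]
force: [0.6, -0.4, -1.3]
width: 0.202
gripper_force: 40.0
t 17.25 grasp [0.5238 0.0497 0.2468] yaw -44.98 tilt 0.01 -> shift [0.0002 0.0001 0.0848] roll 0.0003 q7 -1.14
```

```bash

python3 -m inch '0 0 0.004 0 0.005;0 0 0.008 0 0.005;0 0 0.012 0 0.005;0 0 0.016 0 0.005;0 0 0.02 0 0.005' 
python3 -c "
from h import *
togo(.5241,.0497,.162,-45)"
python3 -m inch '0 0 0.004 0 0.005;0 0 0.008 0 0.005;0 0 0.012 0 0.005;0 0 0.016 0 0.005;0 0 0.02 0 0.005' 
python3 -c "
from h import *
togo(.5241,.0497,.162,-45)"
```

```text
clock: 17.75
position: [0.5238, 0.0497, 0.3855]
ee_rot: [-2.902, -1.203, 0.0]
force: [-1.1, 0.9, -1.9]
width: 0.205
gripper_force: 40.0
t 17.75 grasp [0.5238 0.0497 0.2265] yaw -44.98 tilt 0.01 -> shift [0.0002 0.0002 0.0645] roll 0.0003 q7 -1.15
clock: 18.25
position: [0.5238, 0.0497, 0.3656]
ee_rot: [2.902, 1.203, 0.0]
force: [-0.1, -0.5, -1.4]
width: 0.203
gripper_force: 40.0
t 18.25 grasp [0.5238 0.0497 0.2066] yaw -44.98 tilt 0.0 -> shift [0.0002 0.0002 0.0446] roll 0.0003 q7 -1.16
```

```bash

python3 -m inch '0.0002 0.0002 0.005 0 0.005;0.0002 0.0002 0.01 0 0.005;0.0002 0.0002 0.015 0 0.005;0.0002 0.0002 0.02 0 0.005;0.0002 0.0002 0.025 0 0.005' 
python3 -m inch '0 0 0.005 0 0.005;0 0 0.01 0 0.005;0 0 0.015 0 0.005;0 0 0.019 0 0.005;0 0 0.019 0 0.005' 
python3 -m inch '0 0 0 0 0.005;0 0 0 0 0.005;0 0 0 0 0.005;0 0 0 0 0.005;0 0 0 0 0.005' 
python3 -c "
from h import *
togo(.5241,.0497,.162,-45)
s=arm.get_image('side')
for q in('bangle','probe_tip','bore'): print(q,[(np.round(x['point'],1).tolist(),round(x['conf'],2)) for x in arm.place_of('side',q)[:2]])
print(proj('side',[.5241,.0497,.021]))
cv2.imwrite('pics/z9.png',cv2.resize(s[190:310,255:360],(525,600),interpolation=2)[:,:,::-1])"
```

```text
clock: 18.75
position: [0.5241, 0.0497, 0.3405]
ee_rot: [-2.902, -1.203, 0.0]
force: [-0.3, 0.7, -1.4]
width: 0.206
gripper_force: 40.0
clock: 19.25
position: [0.5239, 0.0496, 0.3213]
ee_rot: [-2.902, -1.203, 0.002]
force: [-0.7, -0.1, -1.1]
width: 0.21
gripper_force: 40.0
clock: 19.75
position: [0.5241, 0.0497, 0.3221]
ee_rot: [2.902, 1.203, 0.0]
force: [0.4, -0.4, -1.2]
width: 0.209
gripper_force: 40.0
t 19.75 grasp [0.5242 0.0497 0.1631] yaw -44.99 tilt 0.02 -> shift [-0.     -0.0001  0.0011] roll 0.0002 q7 -1.19
bangle [([279.0, 306.0], 0.66)]
probe_tip []
bore [([241.5, 305.9], 0.92), ([197.7, 244.8], 0.73)]
[[272.56597208 304.71189089]]
```

View pics/z9.png

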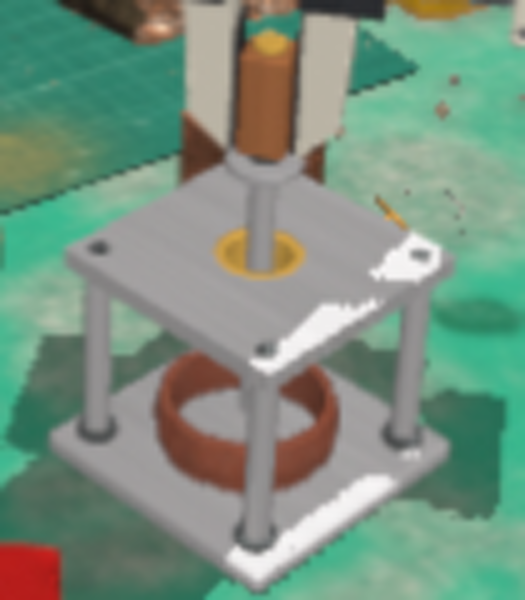

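The rod passes through the middle of the bush (rod at 262, bush from 217 to 305 in the crop). The tip is inside the undisturbed bangle, about 12 mm above the base. Handing in.

```bash
python3 -c "
from cell import arm
print(arm.sign_off())"
```

```text
the job is handed in; nothing more can be done
None
```

I handed the job in at about 20 s, but `sign_off()` returned no verdict: the offcut lies on the bench at about (0.547, -0.130), and the gripper holds the probe upright and centred in the hole, its tip inside the bangle about 12 mm above the base by arm pose (the tip itself was hidden behind a pillar).

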